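# Shut the inlet isolation lever, then swing the source release lever

### The arm

A 7-joint arm with a two-finger parallel gripper is mounted at the origin on the work surface. World frame = base frame: x ahead of the robot, y to its left, z up, the work surface at z = 0. Lengths are in mm, angles in rad, forces in N, time in s.
With the tool pointing down it reaches from about 425 to 950 mm from the base axis. Payload 4.7 kg.
Tool frame: the origin (TCP) lies at the very end of the fingers, on their centre line; the grasp point (between the pads) lies 19 mm behind it (bot.tcp_to_grasp is the distance from the TCP to the grasp point, in mm); z points along the fingers, y is the line along which they close (so a half turn about z gives the same grasp; the last joint's range is limited). The gripper opens to 85 mm and grips with 20 to 120 N. Pads are 22 mm wide; open, the fingers measure 114 mm over their backs; the gripper's body (76 mm by 85 mm) begins 54 mm behind the grasp point. The pads swing forward as they close: fully open they stand 13 mm farther back than shut.
Start: joints at [1.078, 0.469, -0.049, 1.532, 0.024, 1.141, -0.082], TCP at [302.009, -603.69, 208.435] pointing down, gripper open.
Joint ranges: [-2.59, 2.59], [-0.33, 1.99], [-1.39, 1.29], [0.1, 2.45], [-1.04, 4.18], [0.21, 1.99], [-2.66, 2.66]. Speed limits (rad/s): [2.57, 2.57, 3.14, 3.14, 3.14, 3.14, 3.14].

### API

Orientations are given as a rotation vector (axis times angle).
In Python, from plant import bot, imaging, order, finder gives the robot as it stands. The module is installed in compiled form; this text tells all that it offers.
- The arm moves only by the shell command python3 -m jog 'ROWS'. ROWS is a JSON object of lists of equal length, an entry for each row: "fingers": the opening, from 0 (shut) to 1 (fully open); "dp": the shift along the tool's x, y, z normalised to -1 to 1, where 1 is 500 mm, a list of three; "twist": the turn about the tool's z normalised to -1 to 1, where 1 is pi rad. In form: {"fingers": [fingers, ...], "dp": [[tx, ty, tz], ...], "twist": [twist, ...]}. A call has 1 to 12 rows; each row is the pose to reach, as a shift and turn from the pose commanded when the call began, along the tool's axes at that moment, turning the shorter way round; what a row does not reach only later rows make up. A row lasts 1/8 s, in which the tool goes at most 62.5 mm and 10.7 degrees, less where a joint would pass 70% of its speed; a pose out of reach is approached as far as the arm can. A call with a number of a shift or a turn outside -1 to 1 is refused whole. A call with a gripper value outside its range is refused whole. The fingers move at their own pace and stop on an object; the grip force is fixed at half the most. Time passes only in rows, so rows that repeat a pose let the fingers close. It gives the time, the measured TCP pose, the force, the opening and the grip force at its end, in the units of the state.
- bot.sense(): the state, without advancing time (a new reading comes with each control period).
- imaging.grab_frame(name): name is "scene" or "top" or "wrist"; returns the picture (384x512x3 uint8, red, green, blue); there is no depth.
- imaging.camera_params(name): a dict with "K" (3x3 intrinsics, pixels), "rvec" (rotation vector, rad) and "tvec" (3), from world to camera coordinates, as OpenCV has them. Camera axes: x right, y down, z forward; pixel columns grow to the right and rows downward; lengths in mm; the calibration is good to about 2 mm. A picture is of the moment at which its call begins: read the wrist's pose just before it. camera_params takes no time and is no camera call; for the wrist camera it gives the pose at the moment of the call.
- order.finish_job(): hands the job in; it is judged then, once.
Trained networks look in the newest picture that a camera, given by its name, has taken for a name from the list of things; names that differ only in an ending like _2 or _b are one class to them, and where a whole thing is asked for, a point or a joint stands for the part that bears it (a point fixed in the world has none). Each returns a list of dicts, best first, with "conf" (0 to 1); they miss things now and then, are a little off and sometimes report something else, mostly with a low value. They report only what shows in the picture. A call takes as long as a camera call.
- finder.find_in(target, camera): "box" ([centre column, centre row, width, height] in pixels, round what is visible of it).
The state is a dict: "clock": time; "joint_positions": joint angles; "qd": joint speeds; "joint_efforts": joint torques, N m; "ee_pos": TCP position; "orientation": TCP orientation; "wrist_force": force on the tool from outside, world axes, zero at the start; "wrist_torque": the same for the moment, N m; "gripper_width": opening from 0.0 (shut) to 1.0 (fully open); "grasp_force": force on a finger pad.
Only numpy, scipy, OpenCV 4.12 (cv2) and the standard library are available. Lean on these libraries where they do the work, as an engineer would, in place of code of your own. Each camera call takes 0.05 s, during which the arm holds its last target. There are 200 camera calls.

### The job

On the white inlet unit, turn the isolation lever (round handle) clockwise, seen from above, until it is felt up against its stop: that frees the interlock. Then turn the source release lever (flat paddle handle) clockwise all the way to its stop, about a quarter turn. Feel for the stops and push gently, no harder than about 10 N, never force a lever that is still locked, and leave the other things on the bench undisturbed.

Things in the scene. Friction and masses are not known exactly. Their poses are not given: they have to be found in the camera images.
- unit: White inlet unit fixed to the bench, 240 x 340 mm (its x, y), 50 mm high. Origin: centre of its underside; z up. Two levers turn on upright pivots on its flat top: isolation lever on the +y half, source release lever on the -y half. A steel flange, 60 mm across, stands 30 mm above the top at unit x = +80, y = 0.
- iso_base: Fixed steel collar of the isolation lever's pivot; origin on the axis at bench level. Under the arms, at z 53 to 61 mm, two steel sectors interlock: while the isolation lever is short of its stop the release lever comes up solid at a joint value of about 0.15. It frees in the last 3 degrees or so before the isolation stop; once swung over, it traps the isolation lever.
- iso_axis (a point): Point on the isolation lever's upright pivot axis, 95 mm above the bench, at unit x = 0, y = +47.5 mm; fixed, axes as the unit's. The lever turns stiffly, about 3 N at the handle, and stays where it is left; at its stop the force begins to rise steadily, by 1.5 N or more for each mm pushed on.
- iso_handle (a point): Centre of the isolation lever's handle: upright round black post, 16 mm diameter, z = 74 to 117 mm, 75 mm from its pivot, on an 18 mm wide steel arm. Must go clockwise by 57 to 72 degrees. The arm is clocked on its splined shaft differently each time: at the stop it points 29 to 82 degrees from the unit's +x towards +y, so the stop must be felt.
- rel_axis (a point): Point on the source release lever's upright pivot axis, 95 mm above the bench, at unit x = 0, y = -47.5 mm. Axes as the unit's; fixed.
- rel_handle (a point): Centre of the release lever's handle: upright flat black paddle, 26 mm along the lever, 12 mm thick across it, z = 74 to 117 mm, 85 mm from its pivot, on an 18 mm wide steel arm. At joint 0 it points 45 degrees from the unit's +x towards -y; it turns clockwise seen from above, towards the unit's -x side.
- release (a joint): Turn of the source release lever, rad, growing clockwise seen from above: starts 0 to 0.08, stop at 1.60. It turns with about 2 N at the handle and stays where it is left.
- vial_a: Capped glass vial, 23 mm across, 32 mm high, loose on the unit's top near its -x edge; leave standing. Origin under its base.
- vial_b: Capped amber vial, 23 mm across, 32 mm high, loose on the unit's top near its -x edge; leave standing. Origin under its base.
- reagent: Glass bottle, 64 mm across, 150 mm high, beside the unit; leave. Origin under its base.
- tip_tray: White divided tray, 110 x 80 x 35 mm, beside the unit; leave. Origin under its base.
- spanner: Steel spanner, 150 mm long, lying in front of the unit; leave.
- beaker: Glass beaker, 60 mm across, 75 mm high, beside the unit; leave. Origin under its base.
- fitting: Brass plug, 24 mm across, 25 mm high, beside the unit; leave. Origin under its base.

How it is judged (in metres and radians):
On the way, in this order (a step that is already met when the one before it is completed fails the run):
1. the isolation lever has been turned over, its handle more than 60 mm from where it started, while the release lever is still in its start place (distance of iso_handle from where it was at the start of the episode above 0.06 m and value of joint release below 0.3 rad), for 0.2 s.
2. the interlock has let the release lever through (value of joint release above 0.6 rad), for 0.1 s.
At the end, for the whole second after the job is handed in: The release lever is at its stop (joint beyond 1.45 of 1.60 rad) and at rest, and the isolation lever is still turned over (its handle more than 60 mm from where it started) (value of joint release above 1.45 rad and velocity of joint release below 0.05 rad/s and distance of iso_handle from where it was at the start of the episode above 0.06 m); the robot touches nothing.
It fails at once if the isolation mechanism was forced: more than 30 N at its stop or at the interlock (about 16 N at the isolation handle, 20 N at the release handle) (contact force between iso_base and unit above 30 N).
It fails at once if a bystander was moved by more than 30 mm or knocked over (distance of any of vial_a, vial_b, reagent, tip_tray, spanner, beaker, fitting from where it was at the start of the episode above 0.03 m or angle between any of vial_a, vial_b, reagent, tip_tray, spanner, beaker, fitting's own z axis and vertical above 0.5 rad).
It also fails if it takes over 64 s, if anything falls off the work surface, if the arm or the gripper's body presses on something with over 40 N, if the wrist force passes 120 N, or if a joint passes its speed limit or range.

## Working session

There is one attempt and no reset: what is moved stays moved. The work goes in short steps, Python scripts to look and compute and a shell command to move; the robot and the scene stay as the last step left them, time stands still between calls to the robot, and variables do not carry over. Pictures are saved under pics/ and viewed, at most 10 in all, crops included, and the job is handed in when it is done.

```bash
mkdir -p pics
python3 - <<'E'
from plant import bot, imaging, order, finder
import cv2
s=bot.sense();print(s['clock'],s['ee_pos'],s['orientation'],s['wrist_force'],s['gripper_width'])
for c in ['top','scene']:
    im=imaging.grab_frame(c);cv2.imwrite(f'pics/{c}1.png',im[:,:,::-1])
    p=imaging.camera_params(c);print(c,p)
    for n in ['unit','iso_handle','rel_handle','iso_base','vial_a','reagent','beaker']:
        print(n,[([round(v) for v in d['box']],round(d['conf'],2)) for d in finder.find_in(n,c)[:3]])
E
```

```text
0.0 [ 301.67266509 -603.11732422  207.33237428] [-3.05559252e+00 -7.21651814e-01  8.55813630e-04] [-0.21010188  0.30156976 -0.29802604] 1.0029055374671765
top {'K': array([[401.35142588,   0.        , 253.13411493],
       [  0.        , 401.35142588, 182.90531795],
       [  0.        ,   0.        ,   1.        ]]), 'rvec': array([ 2.17320383, -2.1521776 ,  0.16197386]), 'tvec': array([ 37.47000242, 552.37446932, 821.43610167])}
unit [([298, 200, 194, 164], 0.89), ([320, 180, 45, 82], 0.3)]
iso_handle [([262, 211, 40, 24], 0.64)]
rel_handle [([323, 179, 46, 77], 0.69)]
iso_base [([265, 209, 57, 33], 0.71)]
vial_a [([330, 232, 15, 8], 0.61), ([307, 245, 14, 10], 0.47)]
reagent []
beaker [([166, 207, 31, 34], 0.86)]
scene {'K': array([[468.94872071,   0.        , 252.38943985],
       [  0.        , 468.94872071, 192.73412299],
       [  0.        ,   0.        ,   1.        ]]), 'rvec': array([ 2.07517328,  1.25880756, -0.53895036]), 'tvec': array([-285.7355456 , -249.4717031 , 1472.78751923])}
unit [([212, 232, 171, 145], 0.61)]
iso_handle [([234, 185, 25, 41], 0.7), ([303, 175, 26, 35], 0.51)]
rel_handle [([192, 230, 42, 57], 0.65)]
iso_base [([232, 191, 40, 51], 0.66)]
vial_a [([189, 189, 8, 11], 0.63), ([174, 201, 10, 14], 0.45)]
reagent [([268, 155, 24, 56], 0.78)]
beaker [([302, 175, 27, 34], 0.64)]
```

View pics/top1.png

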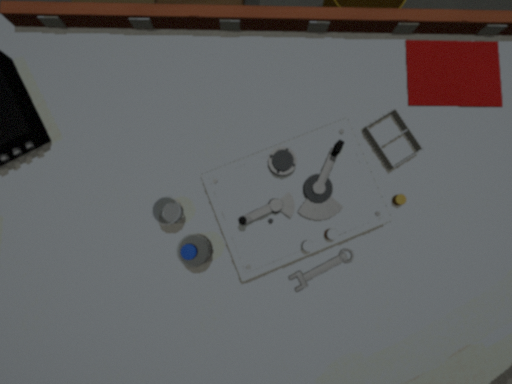

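View pics/scene1.png

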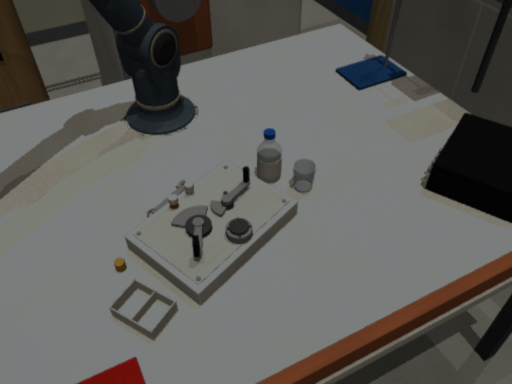

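The top view shows the iso handle at about (242,220), its pivot at (276,205), the release handle at (338,148), its pivot at (318,187), and the flange at (283,161). The vials are at (307,245) and (332,234), with the bottle and beaker to the left. The scene view agrees with this. Next I'll zoom in and compute world positions.

```bash
cat > h.py <<'E'
import numpy as np,cv2
from plant import imaging
def ray(c,uv,z):
    p=imaging.camera_params(c);R=cv2.Rodrigues(p['rvec'])[0];o=-R.T@p['tvec']
    d=R.T@np.linalg.inv(p['K'])@np.array([*uv,1.]);return o+d*(z-o[2])/d[2]
def proj(c,P):
    p=imaging.camera_params(c);return cv2.projectPoints(np.array(P,float).reshape(-1,3),p['rvec'],p['tvec'],p['K'],None)[0].reshape(-1,2)
E
python3 - <<'E'
from h import *
im=cv2.imread('pics/top1.png')
cv2.imwrite('pics/top1z.png',cv2.resize(im[110:290,150:420],None,fx=2.9,fy=2.9,interpolation=cv2.INTER_CUBIC))
for n,uv,z in [('iso_h',(242,220),115),('iso_p',(276,205),68),('rel_h',(338,147),115),('rel_p',(318,187),72),('fl',(283,161),80),('va',(307,245),80),('vb',(332,234),80),('reag',(189,252),150),('beak',(172,212),75),('tray',(391,140),30),('fit',(400,200),25)]:
    print(n,ray('top',uv,z).round(0))
print(ray('top',(0,0),0),ray('top',(256,192),0))
E
```

```text
iso_h [470.  65. 115.]
iso_p [503.  -4.  68.]
rel_h [ 615. -122.  115.]
rel_p [540. -89.  72.]
fl [592. -17.  80.]
va [423. -65.  80.]
vb [ 445. -115.   80.]
reag [410. 159. 150.]
beak [486. 206.  75.]
tray [ 651. -259.   30.]
fit [ 520. -276.   25.]
[981.03374347 637.16345967   0.        ] [536.38982655  35.64437335   0.        ]
```

View pics/top1z.png

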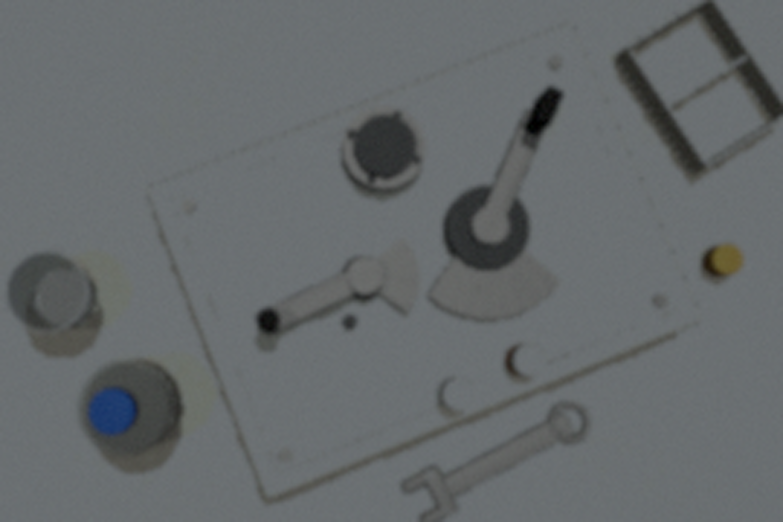

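```bash
python3 -m jog '{"fingers":[0,0,0,0,0,0,0,0,0,0,0,0],"dp":[[0.8,-0.8,-0.2],[0.8,-0.8,-0.2],[0.8,-0.8,-0.2],[0.8,-0.8,-0.2],[0.8,-0.8,-0.2],[0.8,-0.8,-0.2],[0.8,-0.8,-0.2],[0.8,-0.8,-0.2],[0.8,-0.8,-0.2],[0.8,-0.8,-0.2],[0.8,-0.8,-0.2],[0.8,-0.8,-0.2]],"twist":[0,0,0,0,0,0,0,0,0,0,0,0]}'
python3 - <<'E'
from h import *
from plant import bot,finder
s=bot.sense();print(s['clock'],s['ee_pos'].round(1) if hasattr(s['ee_pos'],'round') else s['ee_pos'],s['orientation'],s['wrist_force'])
im=imaging.grab_frame('wrist');cv2.imwrite('pics/w1.png',im[:,:,::-1])
p=imaging.camera_params('wrist');print(p)
for n,z in [('iso_base',60),('iso_handle',90),('rel_handle',90),('unit',50)]:
    for d in finder.find_in(n,'wrist')[:2]: print(n,np.round(d['box']),round(d['conf'],2),ray('wrist',d['box'][:2],z).round())
# predicted geometry from top fit
for q in [(242.4,282.4),(201.7,174.5)]: print(ray('top',q,50).round(1))
print(proj('wrist',[(503,-4,68),(540,-89,72),(470,65,117),(615,-122,117),(592,-17,80)]).round())
E
```

```text
clock: 2.3
ee_pos: [480.2, -69.1, 308.0]
orientation: [3.058, 0.717, -0.002]
wrist_force: [-0.8, -0.4, -0.8]
gripper_width: 0.001
grasp_force: 0.0
2.3 [480.2 -69.1 308. ] [ 3.05828066e+00  7.16851514e-01 -1.84350206e-03] [-0.79007173 -0.37007482 -0.8138814 ]
{'K': array([[315.48506733,   0.        , 254.2139967 ],
       [  0.        , 315.48506733, 188.50900338],
       [  0.        ,   0.        ,   1.        ]]), 'rvec': array([-2.4471688 ,  1.51699557,  0.22817074]), 'tvec': array([-275.39324281,  314.04710903,  591.67709095])}
iso_base [193. 120. 111.  41.] 0.83 [481.  19.  60.]
rel_handle [308. 112. 127. 110.] 0.71 [ 555. -102.   90.]
unit [256. 106. 279. 205.] 0.91 [533. -45.  50.]
unit [275. 191.  18.  20.] 0.46 [ 440. -120.   50.]
[345.9  63.2  50. ]
[566.7 151.3  50. ]
[[217. 113.]
 [291. 118.]
 [142. 115.]
 [356.  70.]
 [258.  48.]]
```

View pics/w1.png

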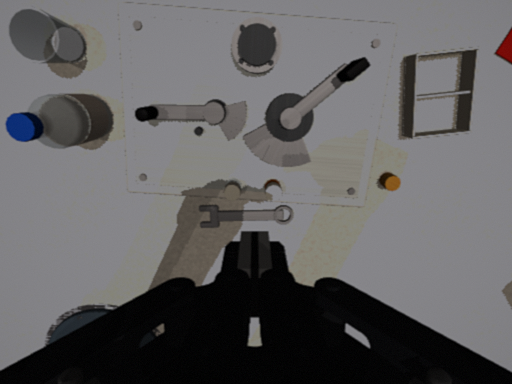

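The wrist view agrees with the projected estimates to within about 4 px: iso pivot (215,111), iso post (146,114), release pivot (290,117), paddle (358,66). I'll descend behind the iso post.

```bash
python3 -m jog '{"fingers":[0,0,0,0,0,0,0,0,0,0],"dp":[[0.046,-0.244,0],[0.046,-0.244,0],[0.046,-0.244,0],[0.046,-0.244,0.1],[0.046,-0.244,0.2],[0.046,-0.244,0.3],[0.046,-0.244,0.38],[0.046,-0.244,0.446],[0.046,-0.244,0.446],[0.046,-0.244,0.446]],"twist":[0,0,0,0,0,0,0,0,0,0]}'
python3 - <<'E'
from h import *
im=imaging.grab_frame('wrist');cv2.imwrite('pics/w2.png',im[:,:,::-1])
E
```

```text
clock: 3.8
ee_pos: [447.9, 52.0, 86.4]
orientation: [3.058, 0.72, 0.003]
wrist_force: [0.3, -0.6, 1.5]
gripper_width: 0.001
grasp_force: 0.0
```

View pics/w2.png

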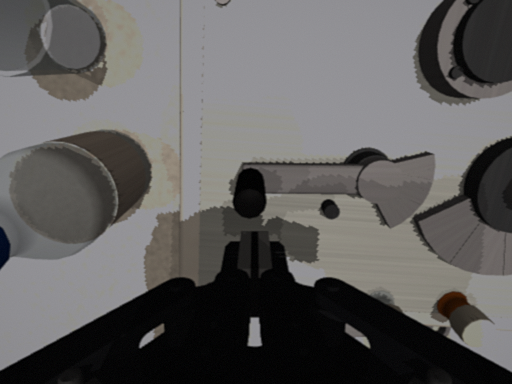

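The fingers stand directly behind the post (249,190) and are well aligned. I'll compute the arc rows.

```bash
cat >> h.py <<'E'
def arc(piv,r,d,th0,ths,cur,yaw,s):
    # s=+1: push with +x face, s=-1: push with -x face; yaw=tool x angle (deg)
    c,n=np.cos(np.radians(yaw)),np.sin(np.radians(yaw))
    for t in ths:
        a=np.radians(t);P=np.array(piv)+r*np.array([np.cos(a),np.sin(a)])-d*np.array([np.sin(a),-np.cos(a)])
        w=P-np.array(cur);yt=t-90+(0 if s>0 else 180)
        tw=((yaw-yt+180)%360-180)/180
        print(t,P.round(1),[round((w@[c,n])/500,4),round((w@[n,-c])/500,4)],round(tw,3))
E
python3 -c "
from h import *
arc((504,-3),75,19,0,[115,110,105,100,95,90,85,80,75,70,65,60],(447.5,52),26.5,1)"
```

```text
115 [455.1  56.9] [np.float64(0.018), np.float64(-0.0021)] 0.008
110 [460.5  61. ] [np.float64(0.0313), np.float64(-0.0045)] 0.036
105 [466.2  64.5] [np.float64(0.0447), np.float64(-0.0057)] 0.064
100 [472.3  67.6] [np.float64(0.0582), np.float64(-0.0058)] 0.092
95 [478.5  70.1] [np.float64(0.0717), np.float64(-0.0046)] 0.119
90 [485.  72.] [np.float64(0.085), np.float64(-0.0023)] 0.147
85 [491.6  73.4] [np.float64(0.098), np.float64(0.0011)] 0.175
80 [498.3  74.2] [np.float64(0.1107), np.float64(0.0057)] 0.203
75 [505.1  74.4] [np.float64(0.123), np.float64(0.0113)] 0.231
70 [511.8  74. ] [np.float64(0.1347), np.float64(0.018)] 0.258
65 [518.5  73. ] [np.float64(0.1458), np.float64(0.0257)] 0.286
60 [525.   71.5] [np.float64(0.1562), np.float64(0.0344)] 0.314
```

```bash
python3 -m jog '{"fingers":[0,0,0,0,0],"dp":[[0.018,-0.002,0],[0.031,-0.0045,0],[0.045,-0.0057,0],[0.058,-0.0058,0],[0.058,-0.0058,0]],"twist":[0.008,0.036,0.064,0.092,0.092]}'
python3 -c "
from h import *
arc((504,-3),75,19,0,[95,90,85,80,75,70,65,60],(472.3,67.6),10,1)"
```

```text
clock: 4.47
ee_pos: [472.3, 68.2, 86.1]
orientation: [3.129, 0.275, 0.002]
wrist_force: [0.3, -0.8, 0.2]
gripper_width: 0.0
grasp_force: 0.1
95 [478.5  70.1] [np.float64(0.0131), np.float64(-0.0027)] 0.028
90 [485.  72.] [np.float64(0.0265), np.float64(-0.0043)] 0.056
85 [491.6  73.4] [np.float64(0.04), np.float64(-0.0047)] 0.083
80 [498.3  74.2] [np.float64(0.0535), np.float64(-0.0039)] 0.111
75 [505.1  74.4] [np.float64(0.0669), np.float64(-0.0019)] 0.139
70 [511.8  74. ] [np.float64(0.08), np.float64(0.0012)] 0.167
65 [518.5  73. ] [np.float64(0.0928), np.float64(0.0054)] 0.194
60 [525.   71.5] [np.float64(0.1052), np.float64(0.0107)] 0.222
```

Run:
```python
from h import *
im=imaging.grab_frame('wrist');cv2.imwrite('pics/w3.png',im[:,:,::-1])
```

```text
(no output)
```

View pics/w3.png

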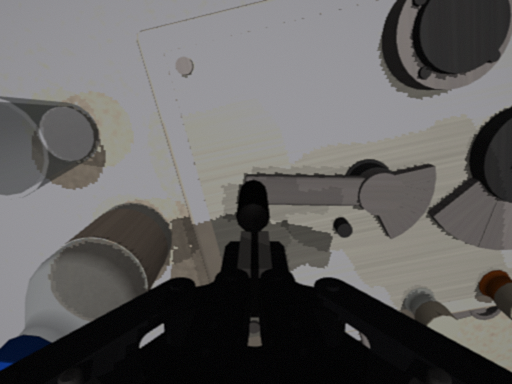

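The lever has followed: the post at (253,213) is close to the fingers and the arm stays square to the tool. I'll continue.

```bash
python3 -m jog '{"fingers":[0,0,0,0,0,0],"dp":[[0.013,-0.0027,0],[0.0265,-0.0043,0],[0.04,-0.0047,0],[0.0535,-0.0039,0],[0.067,-0.0019,0],[0.08,0.001,0]],"twist":[0.028,0.056,0.083,0.111,0.139,0.167]}'
python3 -c "
from h import *
arc((504,-3),75,19,0,[68,66,64,62,60,58,56],(511.8,74),-20,1)"
```

```text
clock: 5.28
ee_pos: [510.2, 74.7, 85.7]
orientation: [3.093, -0.549, -0.002]
wrist_force: [-3.7, -0.4, 1.8]
gripper_width: -0.003
grasp_force: 1.5
68 [514.5  73.7] [np.float64(0.0053), np.float64(-0.0012)] 0.011
66 [517.1  73.2] [np.float64(0.0106), np.float64(-0.0022)] 0.022
64 [519.8  72.7] [np.float64(0.0159), np.float64(-0.0031)] 0.033
62 [522.4  72.1] [np.float64(0.0213), np.float64(-0.0038)] 0.044
60 [525.   71.5] [np.float64(0.0266), np.float64(-0.0043)] 0.056
58 [527.6  70.7] [np.float64(0.032), np.float64(-0.0046)] 0.067
56 [530.2  69.8] [np.float64(0.0374), np.float64(-0.0047)] 0.078
```

```bash
python3 -m jog '{"fingers":[0,0,0],"dp":[[0.0053,-0.0012,0],[0.0106,-0.0022,0],[0.016,-0.003,0]],"twist":[0.011,0.022,0.033]}'
python3 -c "
from h import *
arc((504,-3),75,19,0,[63,62,61,60,59,58,56],(519.8,72.7),-26,1)"
```

```text
clock: 5.65
ee_pos: [518.9, 73.3, 85.6]
orientation: [-3.06, 0.708, 0.0]
wrist_force: [-2.5, 0.9, 2.1]
gripper_width: 0.002
grasp_force: 1.4
63 [521.1  72.5] [np.float64(0.0026), np.float64(-0.0007)] 0.006
62 [522.4  72.1] [np.float64(0.0052), np.float64(-0.0013)] 0.011
61 [523.7  71.8] [np.float64(0.0079), np.float64(-0.0019)] 0.017
60 [525.   71.5] [np.float64(0.0105), np.float64(-0.0024)] 0.022
59 [526.3  71.1] [np.float64(0.0132), np.float64(-0.0028)] 0.028
58 [527.6  70.7] [np.float64(0.0159), np.float64(-0.0032)] 0.033
56 [530.2  69.8] [np.float64(0.0212), np.float64(-0.0039)] 0.044
```

```bash
python3 -m jog '{"fingers":[0],"dp":[[0.0053,-0.001]],"twist":[0.011]}' 2>&1 | tail -3; python3 -m jog '{"fingers":[0],"dp":[[0.0053,-0.001,0]],"twist":[0.011]}'
```

```text
schema error: expected 3 numbers
clock: 5.78
ee_pos: [521.7, 72.6, 85.6]
orientation: [-3.047, 0.762, -0.0]
wrist_force: [-2.4, 0.4, 2.6]
gripper_width: -0.001
grasp_force: 1.4
```

Now at 62°, with about 2.5 N while moving. I'll go on in 2° steps (the shape in tool axes stays the same).

```bash
python3 -m jog '{"fingers":[0],"dp":[[0.0053,-0.001,0]],"twist":[0.011]}'
```

```text
clock: 5.9
ee_pos: [524.4, 71.8, 85.5]
orientation: [-3.034, 0.815, -0.0]
wrist_force: [-2.5, 1.6, 1.9]
gripper_width: -0.003
grasp_force: 1.4
```

```bash
python3 -m jog '{"fingers":[0],"dp":[[0.0053,-0.001,0]],"twist":[0.011]}'
```

```text
clock: 6.02
ee_pos: [527.0, 71.0, 85.5]
orientation: [-3.019, 0.867, -0.001]
wrist_force: [-2.3, 1.6, 2.3]
gripper_width: -0.003
grasp_force: 1.4
```

```bash
python3 -m jog '{"fingers":[0],"dp":[[0.0053,-0.001,0]],"twist":[0.011]}'
```

```text
clock: 6.15
ee_pos: [528.6, 70.5, 85.4]
orientation: [-3.004, 0.919, 0.003]
wrist_force: [-7.0, 3.7, 5.3]
gripper_width: 0.003
grasp_force: 3.8
```

```bash
python3 -m jog '{"fingers":[0],"dp":[[0,0,0]],"twist":[0]}'
```

```text
clock: 6.28
ee_pos: [528.5, 70.6, 85.4]
orientation: [-3.005, 0.917, 0.003]
wrist_force: [-5.0, 2.1, 3.8]
gripper_width: -0.001
grasp_force: 2.7
```

The stop is felt: about 5.4 N held statically, where earlier holds gave under 1 N. The travel was about 58°. Now I'll back off, lift and go to the release paddle.

```bash
python3 -m jog '{"fingers":[0,0,0,0,0,0,0,0,0,0,0,0],"dp":[[-0.04,0,0],[-0.04,0,-0.1],[-0.04,0,-0.2],[0.05,0.05,-0.2],[0.15,0.1,-0.2],[0.25,0.13,-0.2],[0.353,0.169,-0.2],[0.353,0.169,-0.2],[0.353,0.169,-0.2],[0.353,0.169,-0.2],[0.353,0.169,-0.2],[0.353,0.169,-0.2]],"twist":[0,0,0,-0.06,-0.12,-0.18,-0.24,-0.3,-0.36,-0.42,-0.48,-0.54]}'
python3 -m jog '{"fingers":[0],"dp":[[0,0,0]],"twist":[-0.016]}'
python3 - <<'E'
from h import *
im=imaging.grab_frame('wrist');cv2.imwrite('pics/w4.png',im[:,:,::-1])
print(proj('wrist',[(540,-89,72),(540+85*np.cos(np.radians(-24)),-89+85*np.sin(np.radians(-24)),117),(504,-3,68)]).round())
E
```

```text
clock: 7.78
ee_pos: [628.4, -98.6, 185.2]
orientation: [2.676, 1.643, 0.0]
wrist_force: [-1.3, -0.1, -0.2]
gripper_width: -0.003
grasp_force: 0.0
clock: 7.9
ee_pos: [628.3, -98.7, 185.1]
orientation: [2.638, 1.705, 0.0]
wrist_force: [0.1, -0.3, -0.3]
gripper_width: 0.001
grasp_force: 0.0
[[164. 206.]
 [255. 225.]
 [ 83. 137.]]
```

View pics/w4.png

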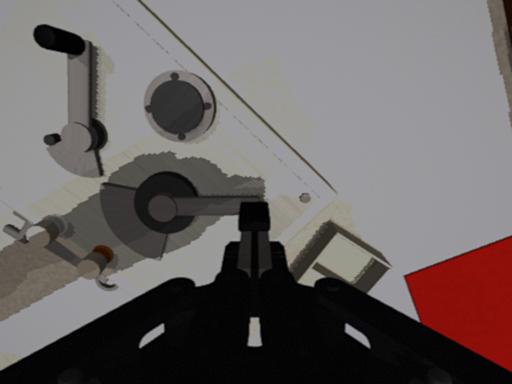

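The paddle is at (255,217), close to the projection of (255,225). I'll add 6 mm of clearance and descend.

```bash
python3 -m jog '{"fingers":[0,0,0,0,0],"dp":[[0.012,0,0],[0.012,0,0.08],[0.012,0,0.15],[0.012,0,0.198],[0.012,0,0.198]],"twist":[0,0,0,0,0]}'
python3 -c "
from h import *
arc((540,-89),85,17,0,[-18,-21,-24,-27,-30,-33,-36,-40],(631,-93.5),65.8,-1)"
```

```text
clock: 8.57
ee_pos: [629.6, -92.8, 84.4]
orientation: [-2.638, -1.702, 0.005]
wrist_force: [-0.1, 0.0, -0.7]
gripper_width: -0.001
grasp_force: 0.0
-18 [626.1 -99.1] [np.float64(-0.0142), np.float64(-0.0044)] -0.034
-21 [ 625.4 -103.6] [np.float64(-0.023), np.float64(-0.0019)] -0.018
-24 [ 624.6 -108. ] [np.float64(-0.0318), np.float64(0.0002)] -0.001
-27 [ 623.5 -112.4] [np.float64(-0.0407), np.float64(0.0018)] 0.016
-30 [ 622.1 -116.8] [np.float64(-0.0498), np.float64(0.0029)] 0.032
-33 [ 620.5 -121. ] [np.float64(-0.0588), np.float64(0.0035)] 0.049
-36 [ 618.8 -125.2] [np.float64(-0.0679), np.float64(0.0037)] 0.066
-40 [ 616.  -130.6] [np.float64(-0.08), np.float64(0.0031)] 0.088
```

```bash
python3 -m jog '{"fingers":[0,0,0,0,0],"dp":[[-0.014,-0.002,0],[-0.023,-0.002,0],[-0.032,0,0],[-0.041,0.002,0],[-0.05,0.003,0]],"twist":[0,0,0,0.016,0.032]}'
python3 -c "
from h import *
arc((540,-89),85,17,0,[-32,-34,-36,-38,-40,-45,-50,-55],(622.1,-116.8),60,-1)"
```

```text
clock: 9.2
ee_pos: [622.9, -116.5, 87.1]
orientation: [2.724, 1.564, 0.003]
wrist_force: [0.8, 1.6, 2.4]
gripper_width: 0.001
grasp_force: 1.0
-32 [ 621.1 -119.6] [np.float64(-0.0059), np.float64(0.0011)] 0.011
-34 [ 620.  -122.4] [np.float64(-0.0119), np.float64(0.002)] 0.022
-36 [ 618.8 -125.2] [np.float64(-0.0179), np.float64(0.0026)] 0.033
-38 [ 617.4 -127.9] [np.float64(-0.0239), np.float64(0.0031)] 0.044
-40 [ 616.  -130.6] [np.float64(-0.03), np.float64(0.0033)] 0.056
-45 [ 612.1 -137.1] [np.float64(-0.0451), np.float64(0.003)] 0.083
-50 [ 607.7 -143.2] [np.float64(-0.0601), np.float64(0.0014)] 0.111
-55 [ 602.7 -148.9] [np.float64(-0.075), np.float64(-0.0016)] 0.139
```

Contact at about 1.8 N. I'll step through the interlock point gently.

```bash
for i in 1; do python3 -m jog '{"fingers":[0],"dp":[[-0.006,0.001,0]],"twist":[0.011]}'; done
```

```text
clock: 9.32
ee_pos: [621.5, -119.8, 86.8]
orientation: [2.75, 1.517, 0.002]
wrist_force: [1.1, 0.8, 1.9]
gripper_width: -0.001
grasp_force: 0.9
```

```bash
python3 -m jog '{"fingers":[0],"dp":[[-0.006,0.001,0]],"twist":[0.011]}'
```

```text
clock: 9.45
ee_pos: [620.2, -122.6, 86.6]
orientation: [2.776, 1.47, 0.001]
wrist_force: [2.2, 1.2, 0.7]
gripper_width: -0.004
grasp_force: 0.9
```

```bash
python3 -m jog '{"fingers":[0],"dp":[[-0.006,0.001,0]],"twist":[0.011]}'
```

```text
clock: 9.57
ee_pos: [618.8, -125.4, 86.5]
orientation: [2.801, 1.422, 0.001]
wrist_force: [2.8, 0.8, 1.9]
gripper_width: -0.001
grasp_force: 0.9
```

```bash
python3 -m jog '{"fingers":[0],"dp":[[-0.006,0.001,0]],"twist":[0.011]}'
python3 -c "
from h import *
arc((540,-89),85,17,0,[-42,-47,-52,-57,-62,-67,-72,-77,-82,-87,-92,-97,-102],(617.4,-127.9),52,-1)"
```

```text
clock: 9.7
ee_pos: [617.3, -128.2, 86.5]
orientation: [2.825, 1.373, 0.001]
wrist_force: [2.0, 1.2, 0.3]
gripper_width: -0.002
grasp_force: 1.0
-42 [ 614.5 -133.2] [np.float64(-0.0119), np.float64(0.0021)] 0.022
-47 [ 610.4 -139.6] [np.float64(-0.027), np.float64(0.0033)] 0.05
-52 [ 605.7 -145.5] [np.float64(-0.0421), np.float64(0.0033)] 0.078
-57 [ 600.6 -151. ] [np.float64(-0.0572), np.float64(0.0019)] 0.106
-62 [ 594.9 -156.1] [np.float64(-0.0721), np.float64(-0.0008)] 0.133
-67 [ 588.9 -160.6] [np.float64(-0.0867), np.float64(-0.0047)] 0.161
-72 [ 582.4 -164.6] [np.float64(-0.1009), np.float64(-0.0099)] 0.189
-77 [ 575.7 -168. ] [np.float64(-0.1146), np.float64(-0.0164)] 0.217
-82 [ 568.7 -170.8] [np.float64(-0.1276), np.float64(-0.024)] 0.244
-87 [ 561.4 -173. ] [np.float64(-0.14), np.float64(-0.0327)] 0.272
-92 [ 554.  -174.5] [np.float64(-0.1515), np.float64(-0.0425)] 0.3
-97 [ 546.5 -175.4] [np.float64(-0.1622), np.float64(-0.0532)] 0.328
-102 [ 539.  -175.7] [np.float64(-0.1719), np.float64(-0.0648)] 0.356
```

```bash
python3 -m jog '{"fingers":[0,0],"dp":[[-0.006,0.001,0],[-0.012,0.002,0]],"twist":[0.011,0.022]}'
```

```text
clock: 9.95
ee_pos: [614.3, -133.6, 86.4]
orientation: [2.871, 1.275, 0.0]
wrist_force: [2.1, 0.2, 1.3]
gripper_width: -0.003
grasp_force: 1.0
```

The interlock is free. Now the main sweep.

```bash
python3 -c "
from h import *
arc((540,-89),85,17,0,range(-47,-108,-5),(614.5,-133.2),48,-1)"
```

```text
-47 [ 610.4 -139.6] [np.float64(-0.015), np.float64(0.0024)] 0.028
-52 [ 605.7 -145.5] [np.float64(-0.03), np.float64(0.0034)] 0.056
-57 [ 600.6 -151. ] [np.float64(-0.0452), np.float64(0.0031)] 0.083
-62 [ 594.9 -156.1] [np.float64(-0.0602), np.float64(0.0015)] 0.111
-67 [ 588.9 -160.6] [np.float64(-0.075), np.float64(-0.0014)] 0.139
-72 [ 582.4 -164.6] [np.float64(-0.0896), np.float64(-0.0057)] 0.167
-77 [ 575.7 -168. ] [np.float64(-0.1037), np.float64(-0.0111)] 0.194
-82 [ 568.7 -170.8] [np.float64(-0.1172), np.float64(-0.0178)] 0.222
-87 [ 561.4 -173. ] [np.float64(-0.1302), np.float64(-0.0256)] 0.25
-92 [ 554.  -174.5] [np.float64(-0.1424), np.float64(-0.0346)] 0.278
-97 [ 546.5 -175.4] [np.float64(-0.1538), np.float64(-0.0445)] 0.306
-102 [ 539.  -175.7] [np.float64(-0.1642), np.float64(-0.0554)] 0.333
-107 [ 531.4 -175.3] [np.float64(-0.1737), np.float64(-0.0672)] 0.361
```

```bash
python3 -m jog '{"fingers":[0,0,0,0,0,0,0,0,0,0,0,0],"dp":[[-0.015,0.0024,0],[-0.03,0.0034,0],[-0.045,0.003,0],[-0.06,0.0015,0],[-0.075,-0.0014,0],[-0.09,-0.0057,0],[-0.104,-0.011,0],[-0.117,-0.018,0],[-0.13,-0.0256,0],[-0.1424,-0.0346,0],[-0.154,-0.0445,0],[-0.164,-0.0554,0]],"twist":[0.028,0.056,0.083,0.111,0.139,0.167,0.194,0.222,0.25,0.278,0.306,0.333]}'
python3 -c "
from h import *
arc((540,-89),85,17,0,[-104,-106,-108,-110,-112,-114,-116],(539,-175.7),-12,-1)"
```

```text
clock: 11.45
ee_pos: [538.3, -176.7, 86.4]
orientation: [3.123, -0.334, 0.0]
wrist_force: [1.9, -0.4, 0.3]
gripper_width: 0.001
grasp_force: 1.1
-104 [ 535.9 -175.6] [np.float64(-0.006), np.float64(0.0011)] 0.011
-106 [ 532.9 -175.4] [np.float64(-0.012), np.float64(0.0019)] 0.022
-108 [ 529.9 -175.1] [np.float64(-0.0181), np.float64(0.0026)] 0.033
-110 [ 526.9 -174.7] [np.float64(-0.0241), np.float64(0.0031)] 0.044
-112 [ 523.9 -174.2] [np.float64(-0.0301), np.float64(0.0033)] 0.056
-114 [ 521.  -173.6] [np.float64(-0.0362), np.float64(0.0033)] 0.067
-116 [ 518.  -172.8] [np.float64(-0.0422), np.float64(0.0031)] 0.078
```

```bash
python3 -m jog '{"fingers":[0,0,0,0],"dp":[[-0.006,0.001,0],[-0.012,0.002,0],[-0.018,0.0026,0],[-0.024,0.003,0]],"twist":[0.011,0.022,0.033,0.044]}'
```

```text
clock: 11.95
ee_pos: [526.6, -174.9, 86.4]
orientation: [3.094, -0.545, -0.0]
wrist_force: [0.5, -3.0, 0.7]
gripper_width: 0.0
grasp_force: 1.0
```

```bash
python3 -m jog '{"fingers":[0],"dp":[[-0.006,0.001,0]],"twist":[0.011]}'
```

```text
clock: 12.08
ee_pos: [523.6, -174.2, 86.4]
orientation: [3.084, -0.598, -0.0]
wrist_force: [0.5, -2.9, 0.7]
gripper_width: 0.002
grasp_force: 1.0
```

```bash
python3 -m jog '{"fingers":[0],"dp":[[-0.005,0.001,0]],"twist":[0.009]}'
```

```text
clock: 12.2
ee_pos: [521.0, -173.7, 86.4]
orientation: [3.075, -0.641, -0.0]
wrist_force: [0.8, -2.4, 0.2]
gripper_width: 0.004
grasp_force: 1.0
```

```bash
python3 -m jog '{"fingers":[0],"dp":[[-0.005,0.001,0]],"twist":[0.009]}'
python3 - <<'E'
from h import *
im=imaging.grab_frame('wrist');cv2.imwrite('pics/w5.png',im[:,:,::-1])
E
```

```text
clock: 12.32
ee_pos: [519.7, -173.5, 86.6]
orientation: [3.066, -0.684, 0.004]
wrist_force: [5.6, -3.6, -2.8]
gripper_width: 0.005
grasp_force: 3.4
```

View pics/w5.png

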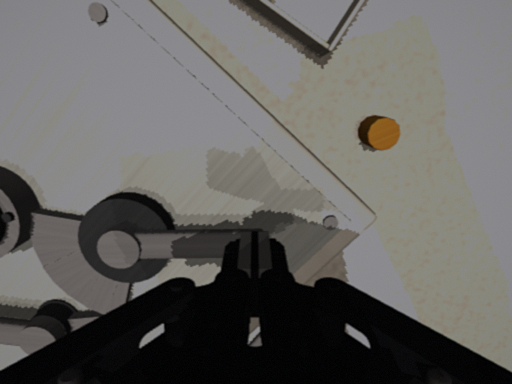

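The stop is felt at 6.7 N, at about −114.5°, where it was expected. I'll back off, lift and check.

```bash
python3 -m jog '{"fingers":[0,0,0,0,0,0,0,0,0],"dp":[[0.04,0,0],[0.05,0,0],[0.05,0,-0.1],[0.05,0,-0.2],[0.05,0.1,-0.35],[0.05,0.2,-0.4],[0.05,0.3,-0.4],[0.05,0.3,-0.4],[0.05,0.3,-0.4]],"twist":[0,0,0,0,0,0,0,0,0]}'
python3 - <<'E'
from h import *
im=imaging.grab_frame('top');im=im[:,:,::-1];cv2.imwrite('pics/t2.png',cv2.resize(im[110:290,150:420],None,fx=2.9,fy=2.9,interpolation=cv2.INTER_CUBIC))
E
```

```text
clock: 13.5
ee_pos: [477.4, -318.4, 285.7]
orientation: [-3.065, 0.682, 0.002]
wrist_force: [-0.5, 0.6, 0.1]
gripper_width: 0.001
grasp_force: 0.0
```

View pics/t2.png

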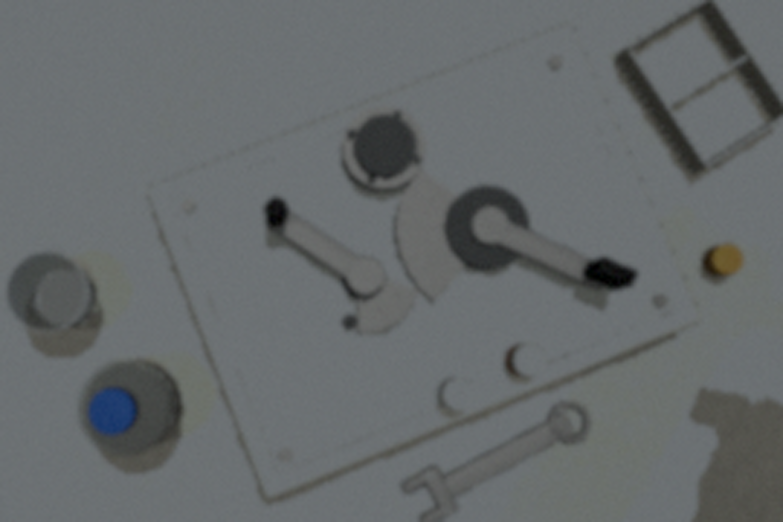

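Both levers are turned over, with the iso post at (277,212) and the paddle at (610,272) in the crop. Nothing else has moved, so I'm handing in.

```bash
python3 -c "
from plant import order
print(order.finish_job())"
```

```text
the job is handed in; nothing more can be done
None
```

I turned both levers clockwise to their felt stops, the isolation lever first and then the release lever. The highest force I read was about 8 N, the bystanders look unmoved in the last top view, and the job was handed in about 13.5 s into the run; no verdict came back.

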